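# Change over the spice jars and the table cruets

## Task

Whoever cleared up put the salt shaker and the pepper mill into the wooden spice rack and the two spice jars into the steel cruet stand that goes to the table. Change them over: both spice jars into the rack, salt and pepper into the cruet stand, one in each place (either of the two), standing right down on its floor. All four places are taken, so park something on a free bit of worktop on the way; keep all four upright, set them down rather than drop them, and leave the small glass, the lemon and the tin where they are.

Things in the scene. Friction and masses are not known exactly. Their poses are not given: they have to be found in the camera images.
- spice_rack: Pale wooden spice rack, fixed, 96 (x) x 202 (y) mm: two boards, one above the other, between end cheeks 64 mm high at y = +-96 mm. The upper board (top at z = 46 mm) has two round holes, 61 mm wide, centred at x = 0, y = -50 and +50 mm; a jar goes through and stands on the lower board, top at z = 12 mm. Origin: centre of the underside, z up, y along the row.
- cruet_stand: Bright steel table cruet stand, fixed, a plate 70 (x) x 214 (y) mm with two round cups centred at x = 0, y = -50 and +50 mm: floor at z = 12 mm, 60 mm wide inside, flaring to 67 mm at the rim (z = 34 mm). Between them, at the origin, an 8 mm rod with a carrying loop, 42 mm wide in x, 6 mm in y, top at z = 119 mm. Origin: centre of the underside, z up, y along the row.
- spice_jar_dark: Spice jar, round, 43 mm diameter, 96 mm high, loose, about 0.1 kg, with a dark brown cap (the top 21 mm). Can be gripped anywhere round its straight sides or cap. Origin: centre of its foot, z up. At the start it stands in a cup of the cruet stand.
- spice_jar_yellow: Spice jar, round, 42 mm diameter, 96 mm high, loose, about 0.1 kg, with a yellow cap (the top 20 mm). Can be gripped anywhere round its straight sides or cap. Origin: centre of its foot, z up. At the start it stands in a cup of the cruet stand.
- salt: Salt shaker, round, clear with a grey domed top, 44 mm diameter, 90 mm high, loose, about 0.1 kg; a belly of 44 mm at 30 mm above the foot, narrowing upward; grip the top, 34 mm wide from 66 to 80 mm above the foot. Origin: centre of its foot, z up. At the start it stands in a hole of the wooden rack.
- pepper_mill: Pepper mill of dark turned wood with a small steel button on top, round, 44 mm diameter at the foot, 111 mm high, loose, about 0.16 kg. It has a straight waist of 36 mm diameter from 30 to 72 mm above the foot (grip it there) and a wider shoulder and head, up to 41 mm, above. Origin: centre of its foot, z up. At the start it stands in a hole of the wooden rack.
- drinking_glass: Small clear glass standing upside down on the worktop, 48 mm diameter, 61 mm high, loose; to be left alone. Origin: centre of its underside. (Apart from the things listed here the worktop is clear from x = 0.45 to 0.68 m, y = -0.25 to 0.27 m; other equipment, up to 0.25 m high, stands behind and to the right of that.)
- lemon: Lemon lying on the worktop, 78 mm long (its x), 55 mm wide, 56 mm high, loose; to be left alone. Origin: below its middle, on the worktop at the start.
- tuna_tin: Flat round tin, 86 mm diameter, 40 mm high, loose; to be left alone. Origin: centre of its underside.
Things that resemble listed ones, but are neither listed nor needed, are in the scene too. Leave any green look-alike of the pepper_mill alone.

How it is judged:
By the outcome, as a careful person would: the job done as asked, in the order asked, and still so for the second after the job is handed in, with the robot touching nothing.
It also fails if it takes over 109 s, if anything falls off the work surface, if the arm or the gripper's body presses on something with over 40 N, if the wrist force passes 120 N, or if a joint passes its speed limit or range.

## Robot

A 6-joint arm with a two-finger parallel gripper is mounted at the origin on a cart in front of the work surface, level with it; the furniture and walls round the work are solid. World frame = base frame: x ahead of the robot, y to its left, z up, the work surface at z = 0. Lengths are in mm, angles in degrees, forces in N, time in s.
With the tool pointing down it reaches from about 350 to 850 mm from the base axis. Payload 8.1 kg.
Tool frame: the origin (TCP) lies midway between the tips of the shut fingers; the grasp point (between the pads) lies 19 mm behind it; z points along the fingers, y is the line along which they close (so a half turn about z gives the same grasp; the last joint's range is limited). The gripper opens to 85 mm and grips with 20 to 120 N. Pads are 22 mm wide; open, the fingers measure 114 mm over their backs; the gripper's body (76 mm by 85 mm) begins 54 mm behind the grasp point. The pads swing forward as they close: fully open they stand 13 mm farther back than shut.
Start: joints at [-79.549, 7.471, 85.268, -0, 87.261, -4.893], TCP at [158.787, -578.612, 231.292] pointing down, gripper open.
Joint ranges: [-169.43, 169.43], [-51.17, 129.36], [1.28, 143.12], [-76.62, 256.62], [0, 156.53], [-152.29, 152.29]. Speed limits (degrees/s): [136.94, 136.94, 159.86, 180, 180, 180].

## Interface

Orientations are given as [roll, pitch, yaw] about the fixed x, y, z axes, in that order (R = Rz(yaw) Ry(pitch) Rx(roll)).
In Python, from bench import sense, snapshot, order, finder gives the robot as it stands.
- The arm moves only by the tool send_rows, never from a script. Its argument "steps" is a list of rows, each a list of 2 entries, a list of its own where there are three numbers: the shift along the world's x, y, z in units of 30 mm (1.0 is 30 mm), then the turn, a rotation vector about the world's x, y, z in rad. In form: [[[dx, dy, dz], [wx, wy, wz]], ...]. A call has 1 to 10 rows; each row is the pose to reach, as a shift and turn from the pose commanded when the call began; what a row does not reach only later rows make up. A row lasts 1/8 s, in which the tool goes at most 62.5 mm and 10.7 degrees, less where a joint would pass 70% of its speed; a pose out of reach is approached as far as the arm can. A call with a gripper value outside its range is refused whole. "fingers" is the closure, from 0 (fully open) to 1 (shut), set as the call begins (left out, the last holds). The fingers move at their own pace and stop on an object; "squeeze" is the grip in N (left out, the last holds). Time passes only in rows, so rows that repeat a pose let the fingers close. It gives the time, the measured TCP pose, the force, the opening and the grip force at its end, in the units of the state.
- sense(): the state, without advancing time (a new reading comes with each control period).
- snapshot(name): name is "scene" or "top" or "wrist"; returns a dict with "img" (480x640x3 uint8, red, green, blue), "K" (3x3 intrinsics, pixels), "pose" (4x4, takes a point from camera to world coordinates). Camera axes: x right, y up, looking along -z (the intrinsics and any distortion apply to the point x, -y, -z); pixel columns grow to the right and rows downward; lengths in mm; the calibration is good to about 2 mm. A picture is of the moment at which its call begins. There is no depth.
- order.hand_in(): hands the job in; it is judged then, once.
Trained networks look in the newest picture that a camera, given by its name, has taken for a name from the list of things; names that differ only in an ending like _2 or _b are one class to them, and where a whole thing is asked for, a point or a joint stands for the part that bears it (a point fixed in the world has none). Each returns a list of dicts, best first, with "confidence" (0 to 1); they miss things now and then, are a little off and sometimes report something else, mostly with a low value. They report only what shows in the picture. A call takes as long as a camera call. They do not tell look-alikes from the thing itself.
- finder.find_in(label, camera): "box" ([left, top, width, height] as shares, 0 to 1, of the picture: columns of its width, rows of its height, round what is visible of it).
- finder.trace(label, camera): "mask" (480x640 bool, what is visible of it) and "box" ([left, top, width, height] as shares, 0 to 1, of the picture: columns of its width, rows of its height, round what is visible of it).
- finder.pinpoint(label, camera): "at" ([column, row] as shares, 0 to 1, of the picture: columns of its width, rows of its height: a listed point, or the origin of a listed thing).
The state is a dict: "time": time; "joint_pos": joint angles; "qd": joint speeds; "joint_efforts": joint torques, N m; "tool_pos": TCP position; "tcp_rot": TCP orientation; "ft_force": force on the tool from outside, world axes, zero at the start; "wrist_torque": the same for the moment, N m; "finger_gap": finger opening in mm; "grip_force": force on a finger pad.
Only numpy, scipy, OpenCV 4.12 (cv2) and the standard library are available. Lean on these libraries where they do the work, as an engineer would, in place of code of your own. Each camera call takes 0.05 s, during which the arm holds its last target. There are 200 camera calls.

## Working session

There is one attempt and no reset: what is moved stays moved. The work goes in short steps, Python scripts to look and compute and a tool call to move; the robot and the scene stay as the last step left them, time stands still between calls to the robot, and variables do not carry over. Pictures are saved under pics/ and viewed, at most 14 in all, crops included, and the job is handed in when it is done.

Besides the shell and the picture viewer there is one more tool, called in YAML: its name, and indented under it one key for each argument. send_rows: Moves the arm, as the interface text tells. Its arguments: {"type":"object","properties":{"steps":{"type":"array"},"fingers":{"type":"number"},"squeeze":{"type":"number"}},"required":["steps"]}

```bash
mkdir -p pics; cat > h.py <<'E'
import numpy as np, cv2
from bench import sense, snapshot, order, finder
def save(s,n): cv2.imwrite(f'pics/{n}.png', s['img'][:,:,::-1])
def proj(s,P):
    P=np.atleast_2d(P).astype(float); T=np.linalg.inv(s['pose']); c=P@T[:3,:3].T+T[:3,3]
    c=c*[1,-1,-1]; p=c@s['K'].T; return p[:,:2]/p[:,2:]
def ray(s,uv):
    d=np.linalg.inv(s['K'])@[uv[0],uv[1],1]; d=s['pose'][:3,:3]@(d*[1,-1,-1]); return s['pose'][:3,3],d
def atz(s,uv,z):
    o,d=ray(s,uv); return o+d*(z-o[2])/d[2]
def tri(obs):
    A=0;b=0
    for s,uv in obs:
        o,d=ray(s,uv); d=d/np.linalg.norm(d); M=np.eye(3)-np.outer(d,d); A=A+M; b=b+M@o
    return np.linalg.solve(A,b)
E
python3 - <<'E'
from h import *
print(sense())
for c in ['scene','top']:
    s=snapshot(c); save(s,c+'0'); print(c,s['K'].tolist(),s['pose'].round(3).tolist(),[k for k in s])
    for l in ['spice_rack','cruet_stand','spice_jar_dark','spice_jar_yellow','salt','pepper_mill','drinking_glass','lemon','tuna_tin']:
        print(l,[(np.round(np.array(r['at'])*[640,480]).tolist(),round(r['confidence'],2)) for r in finder.pinpoint(l,c)],
         [(np.round(np.array(r['box'])*[640,480,640,480]).tolist(),round(r['confidence'],2)) for r in finder.find_in(l,c)])
E
```

```text
{'time': 0.0, 'joint_pos': array([-7.95504954e+01,  7.51634236e+00,  8.53299557e+01,  4.57821989e-04,
        8.72607712e+01, -4.89307648e+00]), 'qd': array([-0.15331986,  0.00152344,  0.02151771, -0.04079002,  0.0126511 ,
        0.04455738]), 'joint_efforts': array([-2.93036273e-04, -5.69390416e+01, -5.00551093e+01, -4.94259541e-05,
        1.45809213e-02,  8.01676720e-06]), 'tool_pos': array([ 158.67780287, -578.06625046,  230.22507562]), 'tcp_rot': array([-1.79893360e+02, -9.58822661e-03,  1.53425498e+01]), 'ft_force': array([-1.00538024, -0.01877078,  0.64084736]), 'wrist_torque': array([ 0.00013797,  0.04690752, -0.03755047]), 'grip_force': 0.0, 'finger_gap': 85.3553262229506}
scene [[616.382028767215, 0.0, 318.29527929969413], [0.0, 616.382028767215, 242.95300760339427], [0.0, 0.0, 1.0]] [[-0.554, 0.422, -0.718, -264.963], [-0.833, -0.283, 0.476, 580.681], [-0.002, 0.861, 0.508, 606.436], [0.0, 0.0, 0.0, 1.0]] ['img', 'K', 'pose']
spice_rack [([281.0, 294.0], 0.81)] [([217.0, 241.0, 129.0, 73.0], 0.78)]
cruet_stand [([397.0, 244.0], 0.67)] [([342.0, 185.0, 102.0, 74.0], 0.97)]
[... 870 characters left out ...]
0.57)]
cruet_stand [([400.0, 244.0], 0.81)] [([342.0, 217.0, 115.0, 52.0], 0.76)]
spice_jar_dark [([374.0, 232.0], 0.92)] [([364.0, 217.0, 30.0, 28.0], 0.72), ([393.0, 122.0, 51.0, 49.0], 0.25)]
spice_jar_yellow [([427.0, 246.0], 0.77)] [([411.0, 232.0, 40.0, 25.0], 0.58)]
salt [([283.0, 260.0], 0.65)] [([272.0, 251.0, 23.0, 23.0], 0.8)]
pepper_mill [([240.0, 245.0], 0.91)] [([216.0, 234.0, 28.0, 25.0], 0.96), ([166.0, 168.0, 38.0, 30.0], 0.82)]
drinking_glass [([247.0, 167.0], 0.77)] [([230.0, 150.0, 29.0, 31.0], 0.61), ([272.0, 251.0, 23.0, 20.0], 0.18)]
lemon [([340.0, 317.0], 0.89)] [([328.0, 295.0, 27.0, 41.0], 0.79)]
tuna_tin [([413.0, 148.0], 0.7)] [([391.0, 123.0, 55.0, 50.0], 0.82)]
```

View pics/scene0.png

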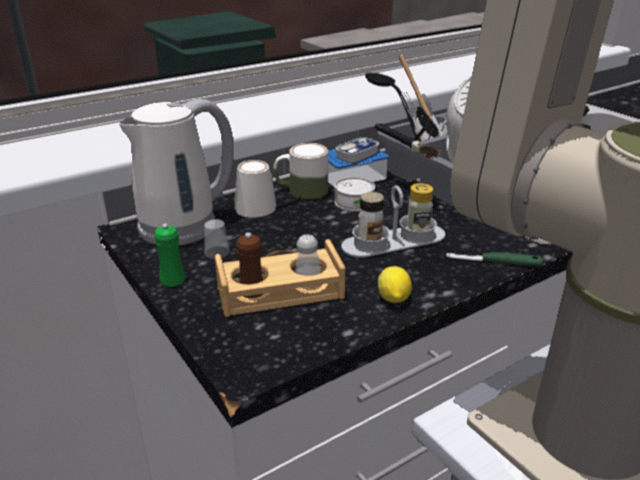

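View pics/top0.png

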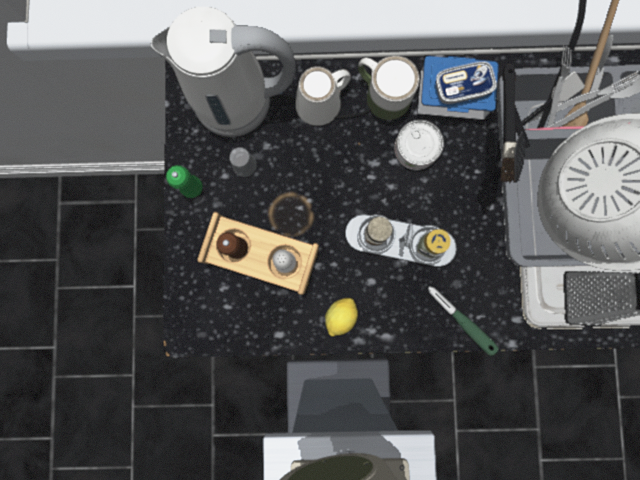

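```bash
python3 - <<'E'
from h import *
S=snapshot('scene');T=snapshot('top')
f=lambda b,fx,fy:(b[0]+b[2]*fx,b[1]+b[3]*fy)
# origins
for n,a,b in [('rack',(281,294),(262,256)),('stand',(397,244),(400,244)),('dark',(370,240),(374,232)),('yellow',(415,232),(427,246)),('salt',(307,284),(283,260)),('mill',(251,292),(240,245)),('glass',(216,252),(247,167)),('tin',(354,203),(413,148))]:
    P=tri([(S,a),(T,b)]); print(n,P.round(0),'res',(proj(S,P)-a).round(0),(proj(T,P)-b).round(0), atz(S,a,0 if n in('rack','stand','glass','tin') else 12).round(0),atz(T,b,0 if n in('rack','stand','glass','tin') else 12).round(0))
print('green',atz(S,(172,278),0),'lemon',atz(T,(340,317),0))
E
```

```text
rack [490. 157.  -3.] res [[-0. -0.]] [[0. 0.]] [485. 159.   0.] [490. 157.   0.]
stand [ 506. -112.   -1.] res [[-1.  0.]] [[1. 0.]] [ 504. -112.    0.] [ 507. -110.    0.]
dark [528. -61.  14.] res [[-1. -0.]] [[1. 1.]] [529. -65.  12.] [530. -60.  12.]
yellow [ 502. -158.   13.] res [[ 1. -0.]] [[-1. -1.]] [ 505. -157.   12.] [ 501. -160.   12.]
salt [479. 114.   7.] res [[-2. -0.]] [[1. 1.]] [471. 116.  12.] [480. 116.  12.]
mill [513. 200.   4.] res [[1. 0.]] [[-1. -0.]] [503. 206.  12.] [511. 198.  12.]
glass [669. 188.  -1.] res [[2. 0.]] [[-2. -1.]] [671. 191.   0.] [667. 185.   0.]
tin [ 694. -146.   -1.] res [[-1. -0.]] [[1. 1.]] [ 691. -147.    0.] [ 696. -144.    0.]
green [634.09685458 294.41304197   0.        ] lemon [369.57857346   9.40331238   0.        ]
```

The pepper mill candidates are the brown one (scene 250,258; top 231,243), standing in the rack, and a green one (scene 171,255; top 184,181) standing on the worktop. The brown one is dark wood with a steel button, so it is the one meant. Scene shows salt at (308,252), dark jar at (371,220) and yellow jar at (421,213). I'm taking the wrist camera over the stand.

send_rows:
  steps:
    - [[0,0,2],[0,0,0]]
    - [[0,0,3.3],[0,0,0]]
    - [[10.4,15.6,4],[0,0,0.98]]
    - [[10.4,15.6,4],[0,0,0.98]]
    - [[10.4,15.6,4],[0,0,0.98]]
    - [[10.4,15.6,4],[0,0,0.98]]
    - [[10.4,15.6,4],[0,0,0.98]]
    - [[10.4,15.6,4],[0,0,0.98]]
    - [[10.4,15.6,4],[0,0,0.98]]
    - [[10.4,15.6,4],[0,0,0.98]]
  fingers: 0
  squeeze: 30

```text
time: 3.25
tool_pos: [436.8, -161.1, 349.4]
tcp_rot: [179.9, 0.0, 71.5]
ft_force: [0.7, 0.1, 0.3]
finger_gap: 85.2
grip_force: 0.0
```

```bash
cat > look.py <<'E'
from h import *
import sys,pickle
n=sys.argv[1]; s=snapshot('wrist'); save(s,n); out={}
for l in ['spice_rack','cruet_stand','spice_jar_dark','spice_jar_yellow','salt','pepper_mill']:
    p=[(np.array(r['at'])*[640,480],r['confidence']) for r in finder.pinpoint(l,'wrist')]
    b=[(np.array(r['box'])*[640,480,640,480],r['confidence']) for r in finder.find_in(l,'wrist')]
    m=[r['mask'] for r in finder.trace(l,'wrist')][:1]
    out[l]=(p,b,m); print(l,[(a.round(1).tolist(),round(c,2)) for a,c in p],[(a.round(0).tolist(),round(c,2)) for a,c in b])
print('cam',s['pose'].round(2).tolist(), 'tool',sense()['tool_pos'],sense()['tcp_rot'])
pickle.dump((s,out),open(n+'.pkl','wb'))
E
python3 look.py w1
```

```text
spice_rack [] []
cruet_stand [] [([334.0, 21.0, 66.0, 179.0], 0.55), ([180.0, 26.0, 73.0, 56.0], 0.27)]
spice_jar_dark [([360.4, 72.6], 0.58)] [([343.0, 41.0, 55.0, 50.0], 0.78)]
spice_jar_yellow [([364.6, 158.9], 0.7)] [([349.0, 144.0, 52.0, 44.0], 0.84), ([481.0, 56.0, 92.0, 83.0], 0.32)]
salt [] []
pepper_mill [([358.7, 68.8], 0.32)] []
cam [[0.95, 0.3, 0.1, 461.71], [-0.32, 0.89, 0.31, -79.11], [0.0, -0.33, 0.94, 491.21], [0.0, 0.0, 0.0, 1.0]] tool [ 435.91482283 -162.93843647  348.93490026] [-1.79998182e+02  4.19655196e-04  7.14881226e+01]
```

View pics/w1.png

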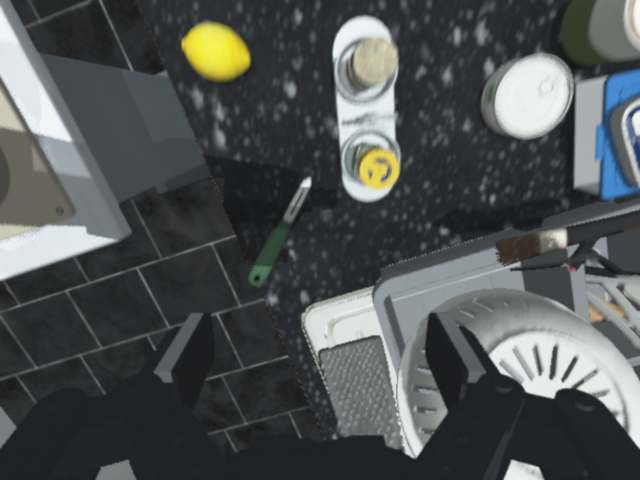

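send_rows:
  steps:
    - [[1.5,3,0],[0,0,0]]
    - [[1.5,3,0],[0,0,0]]
    - [[1.5,3,0],[0,0,0]]
    - [[1.5,3,0],[0,0,0]]

```text
time: 4.7
tool_pos: [480.8, -73.0, 348.9]
tcp_rot: [-180.0, 0.0, 71.5]
ft_force: [-0.6, -0.5, 0.4]
finger_gap: 85.3
grip_force: 0.0
```

```bash
python3 look.py w2
```

```text
spice_rack [] [([214.0, 0.0, 96.0, 73.0], 0.58)]
cruet_stand [([356.0, 192.1], 0.66)] [([321.0, 112.0, 63.0, 152.0], 0.98)]
spice_jar_dark [([346.3, 156.3], 0.81)] [([333.0, 140.0, 41.0, 53.0], 0.91)]
spice_jar_yellow [] [([336.0, 221.0, 41.0, 56.0], 0.74)]
salt [([262.3, 27.6], 0.79)] [([235.0, 2.0, 47.0, 39.0], 0.98)]
pepper_mill [] []
cam [[0.95, 0.3, 0.11, 505.93], [-0.32, 0.89, 0.31, 8.95], [-0.0, -0.33, 0.94, 490.69], [0.0, 0.0, 0.0, 1.0]] tool [480.95202059 -72.83016488 348.95606755] [ 1.79999311e+02 -1.22216945e-03  7.14974371e+01]
```

View pics/w2.png

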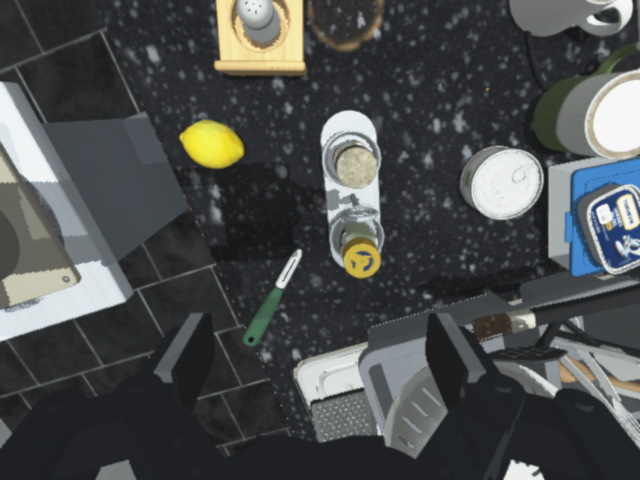

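The two jars stand in the cups: w1 shows the dark cap at (374,61) and the yellow one at (380,168), and w2 shows them at (357,167) and (362,258). The salt is at (255,12) in w2. I'm triangulating these, then moving on to the rack.

```bash
python3 - <<'E'
from h import *
import pickle
a,_=pickle.load(open('w1.pkl','rb'));b,_=pickle.load(open('w2.pkl','rb'))
for im in(a,b):
    g=cv2.cvtColor(im['img'],cv2.COLOR_RGB2HSV)
    m=cv2.inRange(g,(20,120,110),(32,255,255)); n,l,st,c=cv2.connectedComponentsWithStats(m)
    print('yellow blobs',[(st[i].tolist()) for i in range(1,n) if st[i][4]>150])
for n,p,q in [('dark',(374,61),(357,167)),('yellow',(380,168),(362,258))]:
    P=tri([(a,p),(b,q)]); print(n,P.round(1),(proj(a,P)-p).round(1),(proj(b,P)-q).round(1),atz(a,p,108).round(1),atz(b,q,108).round(1))
# expected stand geometry check
for nm,s in (('w1',a),('w2',b)):
    print(nm,proj(s,[[528,-61,34],[502,-158,34],[515,-110,0],[515,-110,119]]).round(0).tolist())
E
```

```text
yellow blobs [[181, 23, 69, 57, 2914], [359, 148, 41, 40, 1039]]
yellow blobs [[179, 120, 65, 48, 2245], [344, 240, 37, 38, 888]]
dark [523.1 -58.1 109.3] [[0.5 0.1]] [[-0.4 -0.1]] [522.9 -57.9 108. ] [523.5 -58.6 108. ]
yellow [ 500.7 -153.9  113.6] [[-0.4 -0.1]] [[0.4 0.1]] [ 501.7 -155.3  108. ] [ 500.2 -156.1  108. ]
w1 [[370.0, 70.0], [371.0, 161.0], [367.0, 117.0], [383.0, 120.0]]
w2 [[355.0, 158.0], [358.0, 237.0], [354.0, 193.0], [364.0, 219.0]]
```

send_rows:
  steps:
    - [[-0.5,4,0],[0,0,0]]
    - [[-0.5,4,0],[0,0,0]]
    - [[-0.5,4,0],[0,0,0]]
    - [[-0.5,4,0],[0,0,0]]

```text
time: 6.15
tool_pos: [466.0, 47.1, 349.0]
tcp_rot: [180.0, 0.0, 71.6]
ft_force: [0.0, -0.6, 1.5]
finger_gap: 85.7
grip_force: 0.0
```

```bash
python3 look.py w3
```

```text
spice_rack [([308.8, 79.5], 0.57)] [([266.0, 0.0, 90.0, 173.0], 0.7)]
cruet_stand [([386.5, 269.2], 0.76)] [([361.0, 196.0, 59.0, 138.0], 0.86)]
spice_jar_dark [([383.6, 239.8], 0.65)] [([370.0, 224.0, 48.0, 62.0], 0.9), ([267.0, 0.0, 87.0, 170.0], 0.22)]
spice_jar_yellow [([386.9, 303.8], 0.74)] [([371.0, 295.0, 47.0, 60.0], 0.58)]
salt [([310.1, 127.0], 0.66)] [([292.0, 108.0, 37.0, 35.0], 0.89)]
pepper_mill [([307.4, 32.5], 0.84)] [([284.0, 0.0, 44.0, 55.0], 0.65)]
cam [[0.95, 0.3, 0.1, 490.95], [-0.32, 0.89, 0.31, 129.05], [0.0, -0.33, 0.94, 490.82], [0.0, 0.0, 0.0, 1.0]] tool [465.93829052  47.1660935  348.96497016] [1.79999144e+02 3.93651341e-04 7.15005886e+01]
```

send_rows:
  steps:
    - [[0,3,0],[0,0,0]]
    - [[0,3,0],[0,0,0]]
    - [[0,3,0],[0,0,0]]
    - [[0,3,0],[0,0,0]]

```text
time: 7.6
tool_pos: [465.9, 136.8, 348.9]
tcp_rot: [180.0, 0.0, 71.5]
ft_force: [-0.0, 0.0, 0.1]
finger_gap: 85.6
grip_force: 0.0
```

```bash
python3 look.py w4; python3 -c "
import cv2,numpy as np
a=cv2.imread('pics/w3.png')[0:300,120:520];b=cv2.imread('pics/w4.png')[60:360,120:520]
cv2.imwrite('pics/w34.png',np.hstack([a,b]))"
```

```text
spice_rack [([331.4, 150.1], 0.73)] [([293.0, 60.0, 91.0, 183.0], 0.57)]
cruet_stand [([402.3, 321.1], 0.7)] [([380.0, 256.0, 51.0, 124.0], 0.71), ([314.0, 94.0, 39.0, 46.0], 0.22)]
spice_jar_dark [([401.8, 295.3], 0.62)] [([387.0, 282.0, 42.0, 63.0], 0.61), ([316.0, 181.0, 38.0, 40.0], 0.29)]
spice_jar_yellow [([400.4, 353.7], 0.78), ([401.6, 322.1], 0.18)] [([385.0, 344.0, 49.0, 69.0], 0.88)]
salt [([332.7, 192.9], 0.79)] [([319.0, 179.0, 35.0, 43.0], 0.8)]
pepper_mill [([331.4, 113.9], 0.89)] [([316.0, 94.0, 37.0, 44.0], 0.85), ([393.0, 0.0, 45.0, 19.0], 0.56)]
cam [[0.95, 0.3, 0.11, 491.01], [-0.32, 0.89, 0.31, 218.68], [0.0, -0.33, 0.94, 490.71], [0.0, 0.0, 0.0, 1.0]] tool [465.93542722 137.14963086 348.94211153] [-1.79999258e+02  1.90106424e-03  7.14980845e+01]
```

View pics/w34.png

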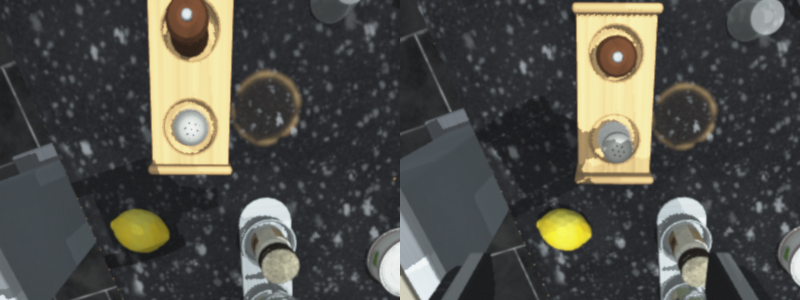

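The crop confirms the mill: brown, with a steel button, in the rack at w3 (306,14) and w4 (338,117). The salt top is at w3 (310,126) and w4 (337,206). The hole centres in w4 are near (335,114) and (333,201).

```bash
python3 - <<'E'
from h import *
import pickle
L=lambda n:pickle.load(open(n+'.pkl','rb'))
W={n:L(n) for n in('w1','w2','w3','w4')}
s3,s4=W['w3'][0],W['w4'][0]
for n,p,q,z in [('milltop',(306,14),(338,117),123),('salttop',(310,126),(337,206),98)]:
    P=tri([(s3,p),(s4,q)]); print(n,P.round(1),(proj(s3,P)-p).round(1),atz(s3,p,z).round(1),atz(s4,q,z).round(1))
print('holes z46',atz(s4,(335,114),46).round(1),atz(s4,(333,201),46).round(1), 'w3 salt hole',atz(s3,(309,127),46).round(1))
# hsv wood mask ends for rack axis
# network origin points triangulated over views
for l in ['spice_rack','cruet_stand','spice_jar_dark','spice_jar_yellow','salt','pepper_mill']:
    o=[(s,r[l][0][0][0]) for s,r in W.values() if r[l][0] and r[l][0][0][1]>.5]
    if len(o)>1: P=tri(o); print(l,len(o),P.round(1),[(proj(s,P)-q).round(0).tolist() for s,q in o])
m=cv2.inRange(cv2.cvtColor(s4['img'],cv2.COLOR_RGB2HSV),(10,60,120),(24,170,255)); m[:,:280]=0;m[:,372:]=0;m[260:]=0;m[:50]=0
r=cv2.minAreaRect(np.argwhere(m)[:,::-1].astype(np.float32)); box=cv2.boxPoints(r); print(box.round(0).tolist(),[atz(s4,p,55)[:2].round(0).tolist() for p in box])
E
```

```text
milltop [504.2 203.9 121.4] [[ 0.4 -0.1]] [503.8 203.5 123. ] [504.4 203.9 123. ]
salttop [476.1 113.7  88.9] [[ 0.3 -0.1]] [476.1 114.   98. ] [476.7 116.   98. ]
holes z46 [505. 205.  46.] [472.1 110.   46. ] w3 salt hole [472.7 111.3  46. ]
spice_rack 2 [488.6 162.3  -7.5] [[[0.0, -0.0]], [[-0.0, 0.0]]]
cruet_stand 3 [ 514.  -108.4    4. ] [[[-3.0, 1.0]], [[1.0, -0.0]], [[1.0, -0.0]]]
spice_jar_dark 4 [519.7 -58.9  16.3] [[[0.0, -1.0]], [[1.0, 1.0]], [[0.0, -0.0]], [[-1.0, 0.0]]]
spice_jar_yellow 3 [ 496.5 -157.    12.8] [[[0.0, -0.0]], [[-1.0, 0.0]], [[1.0, -0.0]]]
salt 3 [472.1 110.    5.5] [[[1.0, -0.0]], [[-0.0, -1.0]], [[-1.0, 1.0]]]
pepper_mill 2 [502.2 205.8  25.9] [[[-0.0, 0.0]], [[0.0, -0.0]]]
[[292.0, 62.0], [371.0, 62.0], [371.0, 243.0], [292.0, 243.0]] [[477.0, 270.0], [557.0, 243.0], [501.0, 46.0], [408.0, 77.0]]
```

send_rows:
  steps:
    - [[1.17,-9.75,0],[0,0,0]]
    - [[1.17,-9.75,0],[0,0,0]]
    - [[1.17,-9.75,0],[0,0,0]]
    - [[1.17,-9.75,0],[0,0,0]]
    - [[1.17,-9.75,0],[0,0,0]]
    - [[1.17,-9.75,-2],[0,0,0]]
    - [[1.17,-9.75,-4],[0,0,0]]
    - [[1.17,-9.75,-5.5],[0,0,0]]
    - [[1.17,-9.75,-6],[0,0,0]]
    - [[1.17,-9.75,-6],[0,0,0]]

```text
time: 9.8
tool_pos: [500.9, -155.2, 169.0]
tcp_rot: [-179.9, -0.0, 71.5]
ft_force: [0.6, -0.8, 1.4]
finger_gap: 85.8
grip_force: 0.0
```

send_rows:
  steps:
    - [[0,0,-1.5],[0,0,0]]
    - [[0,0,-2.5],[0,0,0]]
    - [[0,0,-3.3],[0,0,0]]
    - [[0,0,-3.7],[0,0,0]]
    - [[0,0,-3.7],[0,0,0]]
    - [[0,0,-3.7],[0,0,0]]

```text
time: 10.55
tool_pos: [502.4, -155.9, 59.8]
tcp_rot: [179.8, 0.0, 71.5]
ft_force: [-0.5, 0.1, -0.7]
finger_gap: 85.4
grip_force: 0.0
```

send_rows:
  steps:
    - [[0,0,0],[0,0,0]]
    - [[0,0,0],[0,0,0]]
    - [[0,0,0],[0,0,0]]
    - [[0,0,0],[0,0,0]]
    - [[0,0,0],[0,0,0]]
    - [[0,0,0],[0,0,0]]
  fingers: 1
  squeeze: 30

```text
time: 11.3
tool_pos: [501.6, -155.6, 58.6]
tcp_rot: [179.9, 0.0, 71.5]
ft_force: [0.1, -0.2, 5.4]
finger_gap: 41.9
grip_force: 29.6
```

send_rows:
  steps:
    - [[0,0,1],[0,0,0]]
    - [[0,0,2.5],[0,0,0]]
    - [[0,0,4],[0,0,0]]
    - [[0,0,4.2],[0,0,0]]
    - [[1.1,1.8,4.2],[0,0,0]]
    - [[2.3,3.5,4.2],[0,0,0]]
    - [[3.3,5.2,4.2],[0,0,0]]
    - [[3.3,5.2,4.2],[0,0,0]]
    - [[3.3,5.2,3],[0,0,0]]
    - [[3.3,5.2,1.5],[0,0,0]]

```text
time: 12.55
tool_pos: [600.1, 0.1, 101.8]
tcp_rot: [179.9, 0.0, 71.5]
ft_force: [1.3, -0.0, -1.2]
finger_gap: 41.7
grip_force: 30.4
```

send_rows:
  steps:
    - [[0,0,-0.8],[0,0,0]]
    - [[0,0,-1.3],[0,0,0]]
    - [[0,0,-1.6],[0,0,0]]
    - [[0,0,-1.75],[0,0,0]]
    - [[0,0,-1.85],[0,0,0]]
    - [[0,0,-1.87],[0,0,0]]
    - [[0,0,-1.87],[0,0,0]]

```text
time: 13.42
tool_pos: [600.4, 0.7, 47.4]
tcp_rot: [180.0, -0.0, 71.5]
ft_force: [-0.9, -0.5, -0.9]
finger_gap: 42.0
grip_force: 30.4
```

send_rows:
  steps:
    - [[0,0,-0.03],[0,0,0]]
    - [[0,0,-0.06],[0,0,0]]
    - [[0,0,-0.06],[0,0,0]]

```text
time: 13.8
tool_pos: [600.7, 0.6, 46.6]
tcp_rot: [179.9, -0.0, 71.5]
ft_force: [-3.1, 1.0, 9.5]
finger_gap: 42.0
grip_force: 30.1
```

send_rows:
  steps:
    - [[0,0,0],[0,0,0]]
    - [[0,0,0],[0,0,0]]
    - [[0,0,0],[0,0,0]]
    - [[0,0,0],[0,0,0]]
    - [[0,0,1],[0,0,0]]
    - [[0,0,3],[0,0,0]]
    - [[0,0,5],[0,0,0]]
    - [[0,0,6],[0,0,0]]
    - [[-1.5,-2,7.5],[0,0,0]]
    - [[-3.5,-4,9],[0,0,0]]
  fingers: 0

```text
time: 15.05
tool_pos: [529.6, -82.8, 288.1]
tcp_rot: [180.0, 0.0, 71.6]
ft_force: [-0.6, -1.0, 0.4]
finger_gap: 85.4
grip_force: 0.0
```

send_rows:
  steps:
    - [[0,-0.3,0.5],[0,0,0]]
    - [[0,-0.3,0.5],[0,0,0]]

```text
time: 15.3
tool_pos: [531.0, -91.8, 303.6]
tcp_rot: [179.8, -0.0, 71.4]
ft_force: [0.3, 0.5, -0.0]
finger_gap: 85.4
grip_force: 0.0
```

```bash
python3 look.py w5
```

```text
spice_rack [([351.8, 84.9], 0.6)] [([141.0, 0.0, 115.0, 70.0], 0.84), ([278.0, 143.0, 46.0, 54.0], 0.33)]
cruet_stand [([309.6, 201.2], 0.84)] [([271.0, 108.0, 73.0, 173.0], 0.91)]
spice_jar_dark [([304.2, 159.1], 0.89)] [([279.0, 140.0, 48.0, 58.0], 0.96)]
spice_jar_yellow [([350.7, 86.1], 0.97)] []
salt [([200.7, 15.5], 0.56)] [([159.0, 3.0, 60.0, 31.0], 0.84), ([273.0, 110.0, 72.0, 173.0], 0.4)]
pepper_mill [([460.1, 184.1], 0.27)] []
cam [[0.95, 0.3, 0.1, 555.77], [-0.32, 0.89, 0.31, -9.88], [0.0, -0.33, 0.94, 445.5], [0.0, 0.0, 0.0, 1.0]] tool [530.19609887 -91.19018604 302.16856936] [1.79996336e+02 3.81397961e-04 7.14902982e+01]
```

View pics/w5.png

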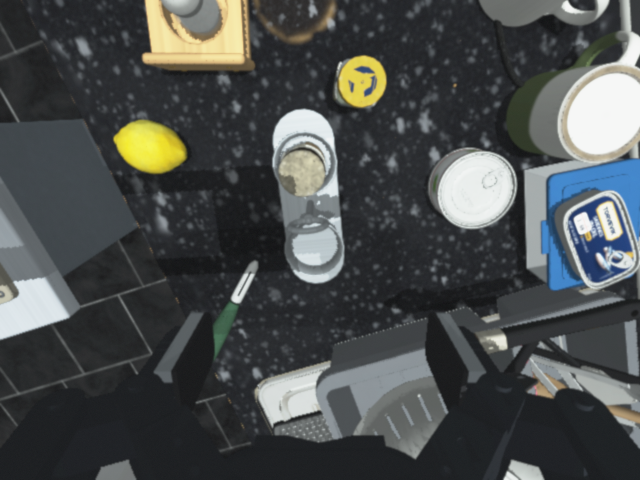

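The yellow jar stands upright on the worktop at (361,82). The empty cup rim is centred at about (313.5,248) and the dark jar's cup rim at (303.5,163).

```bash
python3 - <<'E'
from h import *
import pickle
s,_=pickle.load(open('w5.pkl','rb'))
e,d=atz(s,(313.5,248),34),atz(s,(303.5,163),34)
print(e.round(1),d.round(1),np.linalg.norm(e-d),((e+d)/2).round(1),'plate ends',atz(s,(305,109),5).round(1),atz(s,(315,283),5).round(1),'dark cap',atz(s,(301,172),108).round(1),'yellow cap',atz(s,(361,82),96).round(1))
a=np.array
for c in ([(500.5,-157),(527,-60)],[(499,-156),(522,-59)]):
    for x,y in c: print((x,y),proj(s,[[x,y,34],[x,y,12]]).round(1).tolist())
E
```

```text
[ 500.2 -157.    34. ] [522.  -59.9  34. ] 99.53150393213717 [ 511.1 -108.5   34. ] plate ends [541.   -7.8   5. ] [ 482.4 -214.1    5. ] dark cap [523.3 -57.7 108. ] yellow cap [597.2  -2.9  96. ]
(500.5, -157) [[313.7, 247.9], [313.9, 241.6]]
(527, -60) [[307.9, 161.6], [308.4, 158.9]]
(499, -156) [[312.2, 247.6], [312.5, 241.2]]
(522, -59) [[303.2, 162.2], [303.9, 159.5]]
```

send_rows:
  steps:
    - [[-0.5,2,0],[0,0,0]]
    - [[-1,4,0],[0,0,0]]
    - [[-1.5,6,-1],[0,0,0]]
    - [[-1.82,6.81,-2],[0,0,0]]
    - [[-1.82,6.81,-4],[0,0,0]]
    - [[-1.82,6.81,-4.8],[0,0,0]]
    - [[-1.82,6.81,-6],[0,0,0]]
    - [[-1.82,6.81,-7.2],[0,0,0]]
    - [[-1.82,6.81,-7.97],[0,0,0]]
    - [[-1.82,6.81,-7.97],[0,0,0]]

```text
time: 17.5
tool_pos: [473.7, 112.9, 61.1]
tcp_rot: [-179.8, 0.1, 71.5]
ft_force: [0.6, -0.2, 1.3]
finger_gap: 85.6
grip_force: 0.0
```

send_rows:
  steps:
    - [[0,0,0],[0,0,0]]
    - [[0,0,0],[0,0,0]]
    - [[0,0,0],[0,0,0]]
    - [[0,0,0],[0,0,0]]
    - [[0,0,0],[0,0,0]]
    - [[0,0,0],[0,0,0]]
    - [[0,0,0],[0,0,0]]
  fingers: 1
  squeeze: 30

```text
time: 18.38
tool_pos: [476.7, 113.4, 64.4]
tcp_rot: [179.9, -0.1, 71.5]
ft_force: [-0.2, 0.5, 5.5]
finger_gap: 33.3
grip_force: 29.7
```

send_rows:
  steps:
    - [[0,0,1],[0,0,0]]
    - [[0,0,2.5],[0,0,0]]
    - [[0,0,4.2],[0,0,0]]
    - [[0,0,4.8],[0,0,0]]
    - [[0.2,-2,4.8],[0,0,0]]
    - [[0.4,-4,4.8],[0,0,0]]
    - [[0.6,-6,4.8],[0,0,0]]
    - [[0.8,-8,4.8],[0,0,0]]
    - [[0.85,-8.97,4.8],[0,0,0]]
    - [[0.85,-8.97,4.8],[0,0,0]]

```text
time: 19.62
tool_pos: [500.2, -157.9, 205.5]
tcp_rot: [-179.9, 0.0, 71.3]
ft_force: [-0.9, 0.0, -0.9]
finger_gap: 32.7
grip_force: 30.0
```

```bash
python3 - <<'E'
from h import *
S=snapshot('scene'); T=snapshot('top');
cv2.imwrite('pics/chk1.png',np.hstack([cv2.resize(S['img'][140:320,330:480],(400,480)),cv2.resize(T['img'][150:300,320:470],(400,480))])[:,:,::-1]); print(sense()['finger_gap'],sense()['tool_pos'])
E
```

```text
33.321993758752804 [ 500.5105756  -155.58800165  205.85707642]
```

View pics/chk1.png

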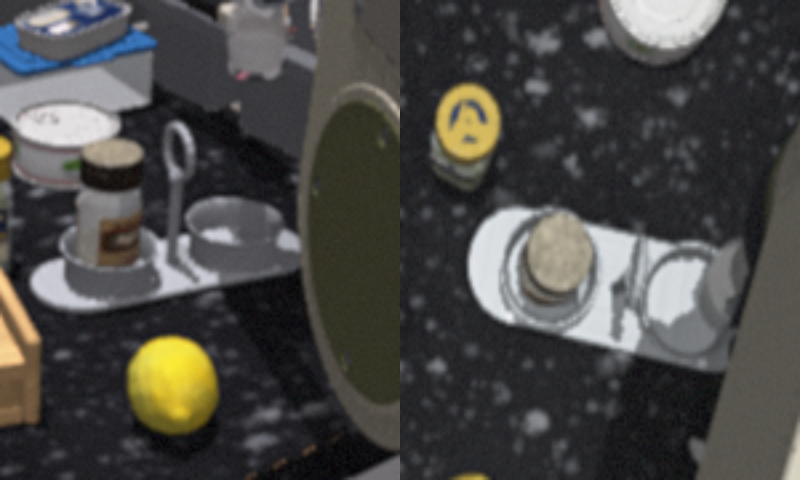

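The dark jar's cup rim is at top (377,233.8) and the empty cup rim at top (427.6,243.8). I'm using these as the second measurement.

```bash
python3 - <<'E'
from h import *
T=snapshot('top')
print(atz(T,(377,233.8),34).round(1),atz(T,(427.6,243.8),34).round(1),'yellow cap',atz(T,(320+68*.375,150+121*.3125),96).round(1))
E
```

```text
[524. -63.  34.] [ 502.9 -156.4   34. ] yellow cap [600.2  -3.8  96. ]
```

send_rows:
  steps:
    - [[0,0,-1.5],[0,0,0]]
    - [[0,0,-2.7],[0,0,0]]
    - [[0,0,-3.4],[0,0,0]]
    - [[0,0,-3.9],[0,0,0]]
    - [[0,0,-4.3],[0,0,0]]
    - [[0,0,-4.55],[0,0,0]]
    - [[0,0,-4.7],[0,0,0]]
    - [[0,0,-4.75],[0,0,0]]
    - [[0,0,-4.75],[0,0,0]]

```text
time: 20.9
tool_pos: [501.4, -156.1, 64.9]
tcp_rot: [180.0, 0.0, 71.5]
ft_force: [-0.2, -0.1, -1.2]
finger_gap: 33.0
grip_force: 30.0
```

send_rows:
  steps:
    - [[0,0,-0.03],[0,0,0]]
    - [[0,0,-0.06],[0,0,0]]
    - [[0,0,-0.06],[0,0,0]]

```text
time: 21.28
tool_pos: [501.9, -156.2, 64.3]
tcp_rot: [179.9, 0.0, 71.5]
ft_force: [-3.6, 1.6, 9.3]
finger_gap: 33.3
grip_force: 32.5
```

send_rows:
  steps:
    - [[0,0,0],[0,0,0]]
    - [[0,0,0],[0,0,0]]
    - [[0,0,0],[0,0,0]]
    - [[0,0,0],[0,0,0]]
    - [[0,0,1],[0,0,0]]
    - [[0,0,2.5],[0,0,0]]
    - [[0,0,4],[0,0,0]]
    - [[0.35,1.6,4.3],[0,0,0]]
    - [[0.74,3.26,4.3],[0,0,0]]
    - [[0.74,3.26,4.3],[0,0,0]]
  fingers: 0

```text
time: 22.52
tool_pos: [523.8, -55.2, 191.9]
tcp_rot: [180.0, -0.1, 71.7]
ft_force: [-0.1, -0.5, -0.2]
finger_gap: 85.0
grip_force: 0.0
```

send_rows:
  steps:
    - [[0,0,-1.5],[0,0,0]]
    - [[0,0,-3],[0,0,0]]
    - [[0,0,-4],[0,0,0]]
    - [[0,0,-4.45],[0,0,0]]
    - [[0,0,-4.45],[0,0,0]]

```text
time: 23.15
tool_pos: [522.7, -58.5, 57.6]
tcp_rot: [-179.9, 0.0, 71.5]
ft_force: [0.5, -0.6, -0.4]
finger_gap: 85.0
grip_force: 0.0
```

send_rows:
  steps:
    - [[0,0,0],[0,0,0]]
    - [[0,0,0],[0,0,0]]
    - [[0,0,0],[0,0,0]]
    - [[0,0,0],[0,0,0]]
    - [[0,0,0],[0,0,0]]
    - [[0,0,0],[0,0,0]]
  fingers: 1
  squeeze: 30

```text
time: 23.9
tool_pos: [524.6, -58.4, 59.8]
tcp_rot: [179.8, -0.0, 71.5]
ft_force: [0.6, 0.0, 5.3]
finger_gap: 42.3
grip_force: 30.2
```

send_rows:
  steps:
    - [[0,0,1],[0,0,0]]
    - [[0,0,2.5],[0,0,0]]
    - [[0,0,4.2],[0,0,0]]
    - [[0,0,4.8],[0,0,0]]
    - [[-0.5,1.8,4.8],[0,0,0]]
    - [[-1.1,3.7,4.8],[0,0,0]]
    - [[-1.68,5.64,4.8],[0,0,0]]
    - [[-1.68,5.64,4.8],[0,0,0]]
    - [[-1.68,5.64,3.5],[0,0,0]]
    - [[-1.68,5.64,2.8],[0,0,0]]

```text
time: 25.15
tool_pos: [471.7, 110.3, 139.5]
tcp_rot: [-179.9, 0.1, 71.5]
ft_force: [0.1, 0.4, -1.0]
finger_gap: 42.7
grip_force: 31.0
```

```bash
python3 - <<'E'
from h import *
S=snapshot('scene'); T=snapshot('top')
cv2.imwrite('pics/chk2.png',np.hstack([cv2.resize(S['img'][170:330,200:360],(400,400)),cv2.resize(T['img'][190:310,190:330],(400,400))])[:,:,::-1]); print(sense()['finger_gap'],sense()['tool_pos'])
E
```

```text
42.5487967189036 [470.48430551 109.94391156 138.42056678]
```

View pics/chk2.png

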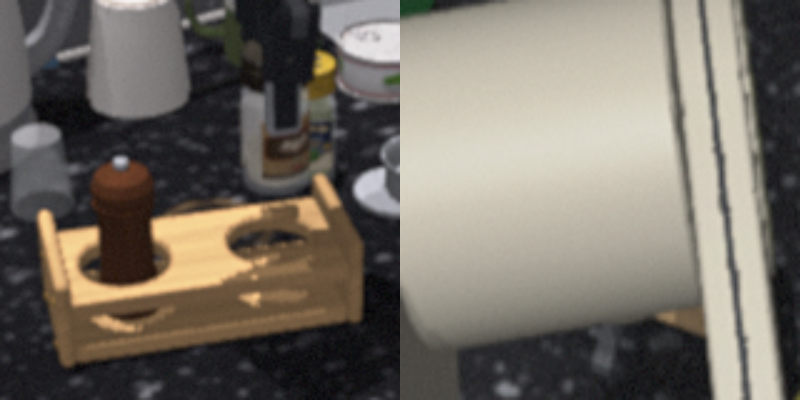

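The empty hole is at scene (308,266), with the jar held above and behind it, which fits its height. I'm checking it with the scene camera.

```bash
python3 - <<'E'
from h import *
S=snapshot('scene')
print(atz(S,(308,265.7),46).round(1),atz(S,(250,276.5),46).round(1), 'jar foot proj',proj(S,[[473,111,93]]).round(1),'yellow/true check', proj(S,[[600,0,96]]).round(1))
E
```

```text
[473.6 111.3  46. ] [498.9 208.1  46. ] jar foot proj [[308.1 241.8]] yellow/true check [[321.1 195.2]]
```

send_rows:
  steps:
    - [[0,0,-0.6],[0,0,0]]
    - [[0,0,-1.2],[0,0,0]]
    - [[0,0,-1.7],[0,0,0]]
    - [[0,0,-2.2],[0,0,0]]
    - [[0,0,-2.5],[0,0,0]]
    - [[0,0,-2.7],[0,0,0]]
    - [[0,0,-2.75],[0,0,0]]
    - [[0,0,-2.75],[0,0,0]]

```text
time: 26.3
tool_pos: [473.3, 111.1, 60.1]
tcp_rot: [180.0, -0.0, 71.5]
ft_force: [-0.9, -0.5, -1.1]
finger_gap: 42.5
grip_force: 31.0
```

send_rows:
  steps:
    - [[0,0,-0.03],[0,0,0]]
    - [[0,0,-0.06],[0,0,0]]
    - [[0,0,-0.06],[0,0,0]]

```text
time: 26.68
tool_pos: [473.7, 111.2, 59.6]
tcp_rot: [179.9, -0.0, 71.5]
ft_force: [-3.8, -0.9, 12.3]
finger_gap: 42.4
grip_force: 31.1
```

send_rows:
  steps:
    - [[0,0,0],[0,0,0]]
    - [[0,0,0],[0,0,0]]
    - [[0,0,0],[0,0,0]]
    - [[0,0,0],[0,0,0]]
    - [[0,0,1],[0,0,0]]
    - [[0,0,2.5],[0,0,0]]
    - [[0,0,4],[0,0,0]]
    - [[0.5,1.5,4.3],[0,0,0]]
    - [[1.03,3.1,4.3],[0,0,0]]
    - [[1.03,3.1,4.3],[0,0,0]]
  fingers: 0

```text
time: 27.92
tool_pos: [504.1, 206.7, 186.7]
tcp_rot: [-180.0, -0.0, 71.7]
ft_force: [0.3, -0.8, -0.3]
finger_gap: 85.1
grip_force: 0.0
```

send_rows:
  steps:
    - [[0,0,-1.5],[0,0,0]]
    - [[0,0,-3],[0,0,0]]
    - [[0,0,-3.8],[0,0,0]]
    - [[0,0,-4.2],[0,0,0]]
    - [[0,0,-4.4],[0,0,0]]
    - [[0,0,-4.45],[0,0,0]]
    - [[0,0,-4.45],[0,0,0]]

```text
time: 28.8
tool_pos: [504.6, 204.2, 54.5]
tcp_rot: [179.9, -0.1, 71.5]
ft_force: [-0.4, 0.2, 0.2]
finger_gap: 85.8
grip_force: 0.0
```

send_rows:
  steps:
    - [[0,0,0],[0,0,0]]
    - [[0,0,0],[0,0,0]]
    - [[0,0,0],[0,0,0]]
    - [[0,0,0],[0,0,0]]
    - [[0,0,0],[0,0,0]]
    - [[0,0,0],[0,0,0]]
    - [[0,0,0],[0,0,0]]
  fingers: 1
  squeeze: 40

```text
time: 29.68
tool_pos: [504.3, 204.2, 54.0]
tcp_rot: [180.0, -0.0, 71.5]
ft_force: [-0.1, 0.1, 5.4]
finger_gap: 38.4
grip_force: 39.4
```

The gap is 38.4 mm against a 36 mm waist, so the pads are touching the shoulder. I'll regrip slightly lower.

send_rows:
  steps:
    - [[0,0,0],[0,0,0]]
    - [[0,0,0],[0,0,0]]
    - [[0,0,0],[0,0,0]]
    - [[0,0,-0.04],[0,0,0]]
    - [[0,0,-0.08],[0,0,0]]
    - [[0,0,-0.08],[0,0,0]]
  fingers: 0.4

```text
time: 30.42
tool_pos: [503.6, 204.0, 50.8]
tcp_rot: [-180.0, 0.0, 71.5]
ft_force: [-0.9, 0.5, 0.9]
finger_gap: 51.4
grip_force: 0.0
```

send_rows:
  steps:
    - [[0,0,0],[0,0,0]]
    - [[0,0,0],[0,0,0]]
    - [[0,0,0],[0,0,0]]
    - [[0,0,0],[0,0,0]]
  fingers: 1
  squeeze: 40

```text
time: 30.92
tool_pos: [504.1, 204.1, 51.3]
tcp_rot: [180.0, -0.0, 71.5]
ft_force: [1.1, -0.1, 1.7]
finger_gap: 36.6
grip_force: 32.8
```

send_rows:
  steps:
    - [[0,0,0],[0,0,0]]
    - [[0,0,0.5],[0,0,0]]
    - [[0,0,1.5],[0,0,0]]
    - [[0,0,3],[0,0,0]]
    - [[0,0,4.4],[0,0,0]]
    - [[0,0,4.8],[0,0,0]]
    - [[0,0,4.8],[0,0,0]]

```text
time: 31.8
tool_pos: [504.0, 204.2, 195.5]
tcp_rot: [179.9, -0.0, 71.5]
ft_force: [-0.1, -0.5, -2.4]
finger_gap: 36.5
grip_force: 33.7
```

send_rows:
  steps:
    - [[0.1,-1.5,0],[0,0,0]]
    - [[0.25,-3.3,0],[0,0,0]]
    - [[0.4,-5.1,0],[0,0,0]]
    - [[0.5,-6.9,0],[0,0,0]]
    - [[0.65,-8.3,0],[0,0,0]]
    - [[0.65,-8.78,0],[0,0,0]]
    - [[0.65,-8.78,0],[0,0,0]]
    - [[0.65,-8.78,-1],[0,0,0]]
    - [[0.65,-8.78,-2],[0,0,0]]
    - [[0.65,-8.78,-2],[0,0,0]]

```text
time: 33.05
tool_pos: [520.6, -57.2, 131.6]
tcp_rot: [-179.6, 0.0, 71.6]
ft_force: [-0.2, 0.0, -1.8]
finger_gap: 36.5
grip_force: 34.9
```

```bash
python3 - <<'E'
from h import *
S=snapshot('scene'); W=snapshot('wrist')
cv2.imwrite('pics/chk3.png',np.hstack([cv2.resize(S['img'][130:290,320:480],(400,400)),cv2.resize(W['img'],(400,400))])[:,:,::-1]); print(sense()['finger_gap'],sense()['tool_pos'])
E
```

```text
36.875514811931545 [523.21147224 -58.19092611 135.24837496]
```

View pics/chk3.png

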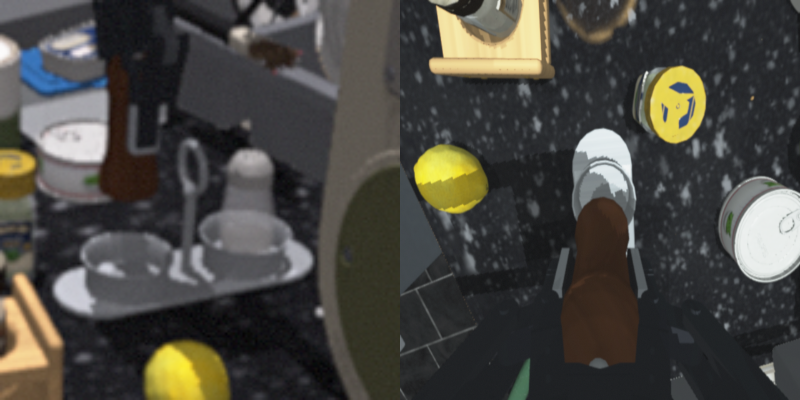

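The mill is held upright over the empty cup (scene panel 128,262) and lines up with it in the wrist view. The salt stands in the other cup.

send_rows:
  steps:
    - [[0,0,-0.6],[0,0,0]]
    - [[0,0,-1.2],[0,0,0]]
    - [[0,0,-1.7],[0,0,0]]
    - [[0,0,-2.2],[0,0,0]]
    - [[0,0,-2.5],[0,0,0]]
    - [[0,0,-2.7],[0,0,0]]
    - [[0,0,-2.75],[0,0,0]]
    - [[0,0,-2.75],[0,0,0]]

```text
time: 34.15
tool_pos: [523.6, -59.4, 52.9]
tcp_rot: [180.0, -0.0, 71.5]
ft_force: [-0.2, -0.2, -1.5]
finger_gap: 36.7
grip_force: 35.0
```

send_rows:
  steps:
    - [[0,0,-0.03],[0,0,0]]
    - [[0,0,-0.06],[0,0,0]]
    - [[0,0,-0.06],[0,0,0]]

```text
time: 34.52
tool_pos: [523.8, -59.4, 51.3]
tcp_rot: [179.9, -0.0, 71.5]
ft_force: [0.2, -0.0, 2.4]
finger_gap: 37.1
grip_force: 34.2
```

send_rows:
  steps:
    - [[0,0,0],[0,0,0]]
    - [[0,0,0],[0,0,0]]
    - [[0,0,0],[0,0,0]]
    - [[0,0,0],[0,0,0]]
    - [[0,0,1],[0,0,0]]
    - [[0,0,2.5],[0,0,0]]
    - [[0,0,4],[0,0,0]]
    - [[0,0,4.6],[0,0,0]]
    - [[1.3,1,4.6],[0,0,0]]
    - [[2.55,1.98,4.6],[0,0,0]]
  fingers: 0

```text
time: 35.78
tool_pos: [600.6, 0.4, 188.4]
tcp_rot: [180.0, 0.0, 71.4]
ft_force: [0.1, -0.3, 0.8]
finger_gap: 85.6
grip_force: 0.0
```

send_rows:
  steps:
    - [[0,0,0],[0,0,0]]
    - [[0,0,-1.5],[0,0,0]]
    - [[0,0,-3],[0,0,0]]
    - [[0,0,-4],[0,0,0]]
    - [[0,0,-4.6],[0,0,0]]
    - [[0,0,-4.7],[0,0,0]]
    - [[0,0,-4.7],[0,0,0]]

```text
time: 36.65
tool_pos: [600.5, -0.1, 48.8]
tcp_rot: [179.9, -0.0, 71.5]
ft_force: [-0.3, -0.8, 0.9]
finger_gap: 85.4
grip_force: 0.0
```

send_rows:
  steps:
    - [[0,0,0],[0,0,0]]
    - [[0,0,0],[0,0,0]]
    - [[0,0,0],[0,0,0]]
    - [[0,0,0],[0,0,0]]
    - [[0,0,0],[0,0,0]]
    - [[0,0,0],[0,0,0]]
  fingers: 1
  squeeze: 30

```text
time: 37.4
tool_pos: [600.7, -0.0, 48.9]
tcp_rot: [179.9, -0.0, 71.5]
ft_force: [-0.3, -0.5, 6.3]
finger_gap: 42.1
grip_force: 30.2
```

send_rows:
  steps:
    - [[0,0,1],[0,0,0]]
    - [[0,0,2.5],[0,0,0]]
    - [[0,0,4.2],[0,0,0]]
    - [[-0.8,1.7,4.8],[0,0,0]]
    - [[-1.6,3.4,4.8],[0,0,0]]
    - [[-2.4,5.1,4.8],[0,0,0]]
    - [[-3.18,6.83,4.8],[0,0,0]]
    - [[-3.18,6.83,4.8],[0,0,0]]
    - [[-3.18,6.83,3.8],[0,0,0]]
    - [[-3.18,6.83,3.2],[0,0,0]]

```text
time: 38.65
tool_pos: [503.9, 204.2, 142.0]
tcp_rot: [-179.9, 0.1, 71.5]
ft_force: [-0.0, -0.7, -1.8]
finger_gap: 41.9
grip_force: 31.1
```

```bash
python3 - <<'E'
from h import *
S=snapshot('scene'); W=snapshot('wrist')
cv2.imwrite('pics/chk4.png',np.hstack([cv2.resize(S['img'][170:330,200:360],(400,400)),cv2.resize(W['img'],(400,400))])[:,:,::-1]); print(sense()['finger_gap'],sense()['tool_pos'])
E
```

```text
42.23918340861505 [502.71373532 203.67614418 140.63036765]
```

View pics/chk4.png

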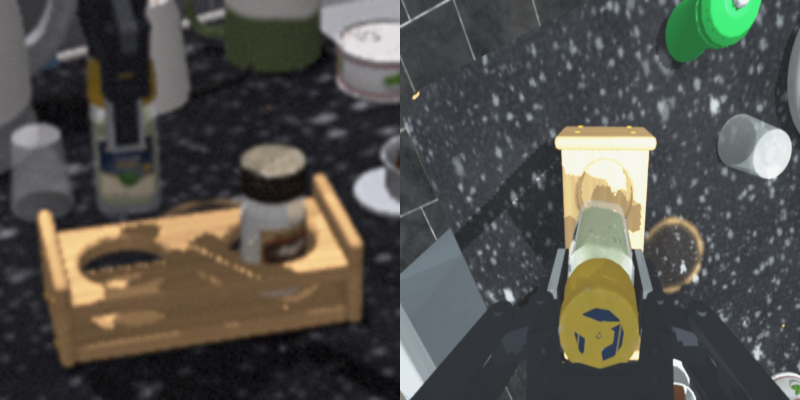

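The dark jar stands in its hole, the yellow jar is above the free hole (scene panel 123,263), and they line up. I'm lowering it now.

send_rows:
  steps:
    - [[0,0,-0.6],[0,0,0]]
    - [[0,0,-1.2],[0,0,0]]
    - [[0,0,-1.7],[0,0,0]]
    - [[0,0,-2.2],[0,0,0]]
    - [[0,0,-2.5],[0,0,0]]
    - [[0,0,-2.7],[0,0,0]]
    - [[0,0,-2.77],[0,0,0]]
    - [[0,0,-2.77],[0,0,0]]

```text
time: 39.75
tool_pos: [504.8, 205.1, 61.1]
tcp_rot: [180.0, -0.0, 71.5]
ft_force: [0.3, 0.2, -0.3]
finger_gap: 42.2
grip_force: 31.1
```

send_rows:
  steps:
    - [[0,0,-0.03],[0,0,0]]
    - [[0,0,-0.06],[0,0,0]]
    - [[0,0,-0.06],[0,0,0]]

```text
time: 40.12
tool_pos: [505.3, 205.2, 60.7]
tcp_rot: [179.9, -0.1, 71.5]
ft_force: [-5.3, -0.5, 11.4]
finger_gap: 42.3
grip_force: 31.2
```

Contact felt. I'm releasing, retreating upward and clear, then taking a final look.

send_rows:
  steps:
    - [[0,0,0],[0,0,0]]
    - [[0,0,0],[0,0,0]]
    - [[0,0,0],[0,0,0]]
    - [[0,0,0],[0,0,0]]
    - [[0,0,1],[0,0,0]]
    - [[0,0,2.5],[0,0,0]]
    - [[0,0,4.5],[0,0,0]]
    - [[0,0,6.5],[0,0,0]]
    - [[0,-1.5,8],[0,0,0]]
    - [[-1,-3.5,9],[0,0,0]]
  fingers: 0

```text
time: 41.38
tool_pos: [480.2, 109.1, 326.7]
tcp_rot: [179.8, -0.1, 71.6]
ft_force: [1.0, -1.5, 0.3]
finger_gap: 85.6
grip_force: 0.0
```

send_rows:
  steps:
    - [[-0.5,-2,0],[0,0,0]]
    - [[-1,-4,0],[0,0,0]]
    - [[-1,-5,0],[0,0,0]]
    - [[-1,-5,0],[0,0,0]]

```text
time: 41.88
tool_pos: [449.0, -42.1, 323.9]
tcp_rot: [180.0, 0.0, 71.3]
ft_force: [-0.3, -0.2, -0.1]
finger_gap: 85.9
grip_force: 0.0
```

```bash
python3 - <<'E'
from h import *
S=snapshot('scene'); W=snapshot('wrist')
cv2.imwrite('pics/fin.png',np.hstack([cv2.resize(S['img'][150:330,140:460],(460,480)),cv2.resize(W['img'],(340,480))])[:,:,::-1]); print(sense()['time'],sense()['tool_pos'])
E
```

```text
41.975 [449.25339858 -40.09453141 323.81883341]
```

View pics/fin.png

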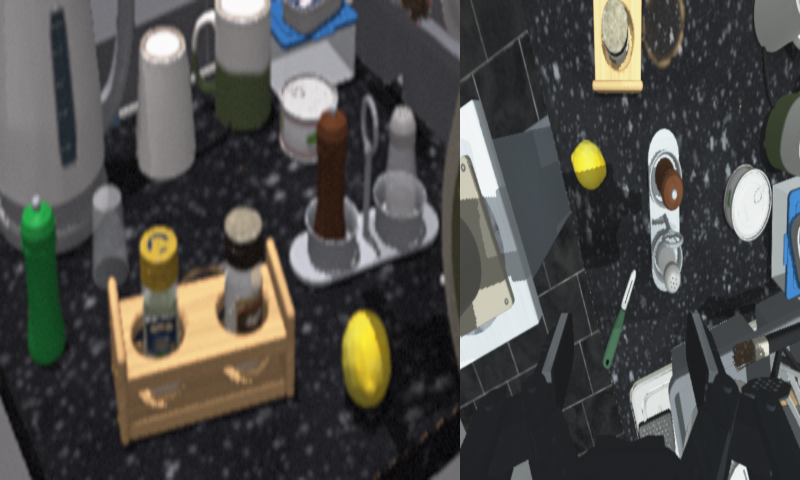

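Both jars stand in the rack, at panel (158,290) and (243,270). The mill (330,180) and salt (402,165) stand in the stand's cups. All four are upright, and the glass, lemon and tin haven't moved. I'm handing in.

```bash
python3 -c "
from bench import order
print(order.hand_in())"
```

```text
the job is handed in; nothing more can be done
None
```

The job is handed in: both spice jars are in the rack, and the salt and pepper mill are in the cruet stand, all four upright, at about 42 s of the 109 s allowed.

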